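# Date-stamp a bottle in the hand press and hold the lever down

## Robot

A 6-joint arm with a two-finger parallel gripper is mounted at the origin on the work surface. World frame = base frame: x ahead of the robot, y to its left, z up, the work surface at z = 0. Lengths are in m, angles in rad, forces in N, time in s.
With the tool pointing down it reaches from about 0.425 to 0.95 m from the base axis. Payload 3.5 kg.
Tool frame: the origin (TCP) lies between the finger pads; the fingertips stand 19 mm ahead of it and the grasp point (between the pads) is the TCP; z points along the fingers, y is the line along which they close (so a half turn about z gives the same grasp; the last joint's range is limited). The gripper opens to 85 mm and grips with 20 to 120 N. Pads are 22 mm wide; open, the fingers measure 114 mm over their backs; the gripper's body (76 mm by 85 mm) begins 54 mm behind the grasp point. The pads swing forward as they close: fully open they stand 13 mm farther back than shut.
Start: joints at [1.048, 0.286, 1.577, -0, 1.279, -0.15], TCP at [0.246, 0.629, 0.25] pointing down, gripper open.
Joint ranges: [-2.77, 2.77], [-0.9, 2.22], [0.21, 2.48], [-1.53, 4.67], [0.24, 2.81], [-2.84, 2.84]. Speed limits (rad/s): [2.79, 2.79, 3.14, 3.14, 3.14, 3.14].

## Interface

Orientations are given as a unit quaternion [x, y, z, w].
In Python, from plant import get_state, cams, ctrl gives the robot as it stands. The module is installed in compiled form; this text tells all that it offers.
- The arm moves only by the tool jog_arm, never from a script. Its argument "deltas" is text: rows parted by semicolons, each of 6 numbers parted by spaces: the shift along the world's x, y, z normalised to -1 to 1, where 1 is 0.02 m, then the turn, a rotation vector about the world's x, y, z normalised to -1 to 1, where 1 is 0.1 rad. In form: x y z ax ay az; .... A call has 1 to 20 rows; each row shifts and turns the commanded pose from where the row before left it; what a row does not reach is not made up. A row lasts 1/8 s, in which the tool goes at most 62.5 mm and 10.7 degrees, less where a joint would pass 70% of its speed; a pose out of reach is approached as far as the arm can. A call with a number of a shift or a turn outside -1 to 1 is refused whole. A call with a gripper value outside its range is refused whole. "gripper" is the opening, from 0 (shut) to 1 (fully open), set as the call begins (left out, the last holds). The fingers move at their own pace and stop on an object; "squeeze" is the grip in N (left out, the last holds). Time passes only in rows, so rows that do not move let the fingers close. It gives the time, the measured TCP pose, the force, the opening and the grip force at its end, in the units of the state.
- get_state(): the state, without advancing time (a new reading comes with each control period).
- cams.read_camera(name): name is "side" or "top" or "wrist"; returns a dict with "color" (420x560x3 uint8, blue, green, red), "vfov" (degrees; the focal length in pixels is half the picture's height over the tangent of half this angle, whatever the lens; pixels are square), "cx", "cy" (the principal point, pixels), "rvec" (rotation vector, rad) and "tvec" (3), from world to camera coordinates, as OpenCV has them. Camera axes: x right, y down, z forward; pixel columns grow to the right and rows downward; lengths in m; the calibration is good to about 2 mm. A picture is of the moment at which its call begins. There is no depth.
- ctrl.sign_off(): hands the job in; it is judged then, once.
The state is a dict: "time": time; "qpos": joint angles; "dq": joint speeds; "joint_efforts": joint torques, N m; "eef_pos": TCP position; "tcp_rot": TCP orientation; "contact_force": force on the tool from outside, world axes, zero at the start; "wrist_torque": the same for the moment, N m; "opening": opening from 0.0 (shut) to 1.0 (fully open); "finger_force": force on a finger pad.
Only numpy, scipy, OpenCV 4.12 (cv2) and the standard library are available. Lean on these libraries where they do the work, as an engineer would, in place of code of your own. Each camera call takes 0.05 s, during which the arm holds its last target. There are 200 camera calls.

## Task

Take the white-labelled bottle from the navy tray and, with the press's safety catch still on, lay it gently in the V rests of the hand stamping press, its label centred under where the stamp comes down and its gold cap pointing out of the front of the press, and let go of it. Then flip the safety catch off by pressing its red paddle fully down, take the lever by its black ball knob and pull it over and all the way down to its stop, so that the stamp presses on the label. Finish still gripping the knob and holding the lever down, with the bottle lying in the rests, and leave all the other things where they are.

Things in the scene. Friction and masses are not known exactly. Their poses are not given: they have to be found in the camera images.
- bottle: the bottle to be stamped: dark glass, white label, gold cap; 97 mm long, 30 mm diameter, about 70 g, lying on its side in an outer lane of the tray, axis 37 mm above the table. Origin on its axis at the label's middle; x runs from cap to base (cap at -x). The glass runs 36 mm either way, neck and cap (26 mm diameter) on to 61 mm. Blue-labelled bottles are not for stamping
- bottle_cap (a point): centre of that bottle's gold cap, on its axis, 52 mm from the middle of the label
- tray: navy presentation tray, fixed, 164 x 212 mm, rim 32 mm high. Three white-floored lanes along its x, 60 mm apart across its y; floor 22 mm, ribs between them 28 mm above the table; middle lane empty, a bottle in each outer lane. Origin at the centre of its underside. It stands to the left or the right of the press
- press: hand stamping press, fixed, 9 kg: blue-grey base 120 mm wide (y), 15 mm high, from 200 mm in front of to 70 mm behind its origin, which is at table height below the lever hinge. Its x points from its front (lever's pull side) to the back, y to its left seen from the front, z up. Two yoke cheeks carry the lever, a bracket on the left one the catch
- cradle (a point): where the label's middle (on the bottle's axis) lies when the bottle rests in the V rests of the press: 61 mm above the table, 125 mm in front of the hinge; axes as the press's; the cap must point to -x. The two V rests are steel, 8 mm thick, 22 mm before and behind this point (36 mm clear between them), V of 45 degrees each side, upper edges 14 mm out and 7 mm below the bottle's axis
- lever_hinge (a point): middle of the lever's hinge pin, 125 mm above the table, above the press's origin; axes as the press's. The pin runs along y
- lever (a joint): press lever angle, rad: 0 parked, standing up and leaning 7 degrees back; grows as the knob is pulled over to the front and down; 1.693 at its stop, level, pointing to the front. A spring swings it back up if let go: about 2 N at the knob at first, 10 N at the stop. With the catch on it gives under 0.1 (20 N pull). The stamp meets the bottle 0.03 before the stop and presses with 8 N at the stop
- stamp_head: brass stamp head with a 22 x 20 mm rubber face, sprung (6 mm travel) under the lever bar, 125 mm from the hinge. Origin at the centre of its face. With the lever parked it juts out 53 mm from the bar's middle line towards the front
- ball_knob: black ball knob at the end of the lever, 34 mm diameter, origin at its centre, 215 mm from the hinge axis, in the press's middle plane (y = 0); the lever bar is 20 mm wide. Parked, it is 338 mm above the table and 26 mm behind the hinge; at the stop 125 mm above the table and 215 mm in front of the hinge
- catch (a joint): safety catch angle, rad: 0 (to 0.1) on, 1.15 fully off. A rocker on a pin along the press's x, 9 mm in front of the hinge, 70 mm to its left (+y), 175 mm above the table: its 76 mm steel finger lies across the front of the lever and blocks it until about 0.75; pressing the red paddle down swings the finger up and aside. It stays where left (friction); pressing takes 1 to 3 N
- catch_paddle (a point): centre of the upper face of the red paddle (34 mm along the press's x, 30 mm wide) on the left of the press; 60 mm from the rocker's pin, 30 degrees above level when on (208 mm above the table), 36 degrees below level when fully off (142 mm). The parked knob stands 120 mm to its right, 26 mm further back: keep the gripper's long side along the press's x
- blue_bottle: blue-labelled bottle of the same size in the other outer lane of the tray, loose, to be left alone; origin on its axis at the label's middle
- gift_box: closed navy gift box, fixed, 184 x 214 mm, 50 mm high, on the other side of the press from the tray; origin at the centre of its underside
- standing_bottle0: blue-labelled bottle standing on the table behind and to the right of the press, 97 mm high, loose; origin 36 mm above its base
- standing_bottle1: as standing_bottle0
- standing_bottle2: as standing_bottle0
- ink_tin: flat tin with a blue lid, 70 mm diameter, 22 mm high, loose, in front of the press; origin at the centre of its underside
- label_roll: roll of white labels, 84 mm diameter, 40 mm high, loose, lying flat behind and to the left of the press; origin at the centre of its underside
- tweezers: steel tweezers, 120 mm long, 9 mm high, lying loose near the robot; origin at the centre of the underside
There are look-alikes about, which are no part of the job. Leave any green or pink look-alike of the bottle alone.

How it is judged:
On the way, in this order (a step that is already met when the one before it is completed fails the run):
1. the white-labelled bottle lies in the V rests, centred, cap to the front, let go and still, while the catch is still on and the lever up (x of bottle in the frame of cradle between -0.013 and 0.013 m and y of bottle in the frame of cradle between -0.007 and 0.007 m and z of bottle in the frame of cradle between -0.007 and 0.007 m and angle between the x axis of bottle and the x axis of cradle, either way round below 0.15 rad and x of bottle_cap in the frame of cradle below -0.02 m and linear speed of bottle below 0.03 m/s and contact force between the fingers and bottle below 0.1 N and value of joint catch below 0.5 rad and value of joint lever below 0.15 rad), for 0.2 s.
2. the safety catch is flipped off, the lever still up and the bottle still in place (x of bottle in the frame of cradle between -0.013 and 0.013 m and y of bottle in the frame of cradle between -0.007 and 0.007 m and z of bottle in the frame of cradle between -0.007 and 0.007 m and angle between the x axis of bottle and the x axis of cradle, either way round below 0.15 rad and x of bottle_cap in the frame of cradle below -0.02 m and value of joint catch above 0.95 rad and value of joint lever below 0.3 rad), for 0.1 s.
3. the lever is down at its stop with the stamp pressing on the bottle (x of bottle in the frame of cradle between -0.013 and 0.013 m and y of bottle in the frame of cradle between -0.007 and 0.007 m and z of bottle in the frame of cradle between -0.007 and 0.007 m and angle between the x axis of bottle and the x axis of cradle, either way round below 0.15 rad and x of bottle_cap in the frame of cradle below -0.02 m and value of joint lever above 1.65 rad and contact force between stamp_head and bottle above 2 N), for 0.2 s.
At the end, for the whole second after the job is handed in: Bottle in the V rests (label middle within 13 mm along, 7 mm across and in height, 0.15 rad; cap to the front), fingers off it; catch off (over 0.8 rad); fingers on the ball knob (over 1 N); lever within 0.043 rad of its stop (over 1.65); stamp head pressing on the bottle with over 2 N (all of step 3 and value of joint catch above 0.8 rad and contact force between the fingers and ball_knob above 1 N and contact force between the fingers and bottle below 0.1 N); the arm keeps its last pose, push and grip.
It fails at once if the white-labelled bottle is dropped or thrown (over 0.7 m/s with no finger on it) (linear speed of bottle above 0.7 m/s and contact force between the fingers and bottle below 0.1 N).
It fails at once if the blue-labelled bottle in the tray moved more than 20 mm (distance of blue_bottle from where it was at the start of the episode above 0.02 m).
It fails at once if a standing bottle, the ink tin, the label roll or the tweezers moved more than 30 mm (distance of any of standing_bottle0, standing_bottle1, standing_bottle2, ink_tin, label_roll, tweezers from where it was at the start of the episode above 0.03 m).
It also fails if it takes over 72 s, if anything falls off the work surface, if the arm or the gripper's body presses on something with over 40 N, if the wrist force passes 120 N, or if a joint passes its speed limit or range.

## Working session

There is one attempt and no reset: what is moved stays moved. The work goes in short steps, Python scripts to look and compute and a tool call to move; the robot and the scene stay as the last step left them, time stands still between calls to the robot, and variables do not carry over. Pictures are saved under pics/ and viewed, at most 10 in all, crops included, and the job is handed in when it is done.

Besides the shell and the picture viewer there is one more tool, called after "Call:" as name(argument=value, ...) on one line, values as JSON. jog_arm: Moves the arm, as the interface text tells. Its arguments: {"type":"object","properties":{"deltas":{"type":"string"},"gripper":{"type":"number"},"squeeze":{"type":"number"}},"required":["deltas"]}

```bash
mkdir -p pics; cat > h.py <<'E'
import numpy as np, cv2
from plant import get_state, cams, ctrl
def cam(n):
    c=cams.read_camera(n); h,w=c['color'].shape[:2]
    f=h/2/np.tan(np.radians(c['vfov'])/2)
    c['K']=np.array([[f,0,c['cx']],[0,f,c['cy']],[0,0,1]]); c['R']=cv2.Rodrigues(np.array(c['rvec'],float))[0]; c['t']=np.array(c['tvec'],float).ravel()
    return c
def ray(c,u,v):
    d=c['R'].T@np.linalg.inv(c['K'])@np.array([u,v,1.]); return -c['R'].T@c['t'], d/np.linalg.norm(d)
def onz(c,u,v,z):
    o,d=ray(c,u,v); return o+d*(z-o[2])/d[2]
def proj(c,p):
    q=c['K']@(c['R']@np.array(p,float)+c['t']); return q[:2]/q[2]
def tri(obs):
    A=np.zeros((3,3));b=np.zeros(3)
    for c,u,v in obs:
        o,d=ray(c,u,v);P=np.eye(3)-np.outer(d,d);A+=P;b+=P@o
    x=np.linalg.solve(A,b); return x,[np.round(proj(c,x)-[u,v],1) for c,u,v in obs]
E
python3 - <<'E'
from h import *
s=get_state(); print(s)
ims=[]
for n in ['top','side']:
    c=cam(n); cv2.imwrite(f'pics/{n}0.png',c['color']); o,_=ray(c,0,0); print(n,c['vfov'],c['cx'],c['cy'],o,c['R'][2])
    cv2.imwrite(f'pics/{n}0.png',cv2.resize(c['color'],(800,600),interpolation=cv2.INTER_CUBIC))
c=cam('wrist'); cv2.imwrite('pics/wrist0.png',c['color'])
E
```

```text
{'time': 0.0, 'qpos': array([ 1.04801357e+00,  2.87209355e-01,  1.57815932e+00,  6.46203729e-06,
        1.27856852e+00, -1.49966176e-01]), 'dq': array([-1.95129074e-03, -8.61236830e-04, -4.98506554e-04,  9.33595926e-05,
       -9.52015572e-05,  2.39078617e-04]), 'joint_efforts': array([ 7.78803333e-04, -4.05980587e+01, -2.92624944e+01, -1.49833886e-04,
        5.73912359e-03,  4.40298848e-06]), 'eef_pos': array([0.24550998, 0.62812679, 0.24892755]), 'tcp_rot': array([ 1.85331403e-01,  9.82675377e-01, -1.10555242e-03, -3.89847228e-04]), 'contact_force': array([-0.00209546,  0.02461676,  0.63316101]), 'wrist_torque': array([-0.05327209, -0.01706321,  0.00553208]), 'finger_force': 0.0, 'opening': 1.00149513638666}
top 45.77580056776722 291.98875912269057 209.6725363294976 [ 0.43135078 -0.0524934   2.01978951] [ 0.05086855  0.00808433 -0.99867264]
side 45.41797053601487 276.79548878600866 213.45784054633424 [-0.31901735 -0.86564397  1.06981934] [ 0.57393927  0.56552695 -0.59226091]
```

View pics/top0.png

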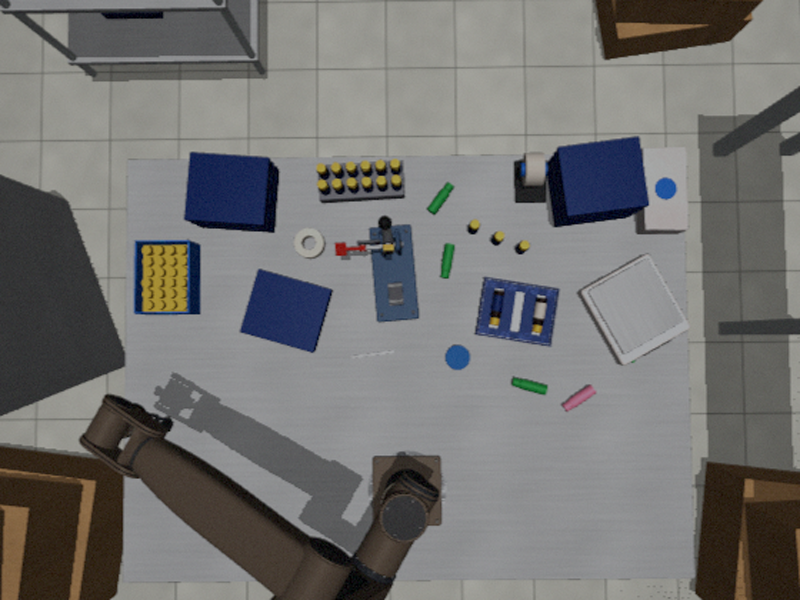

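View pics/side0.png

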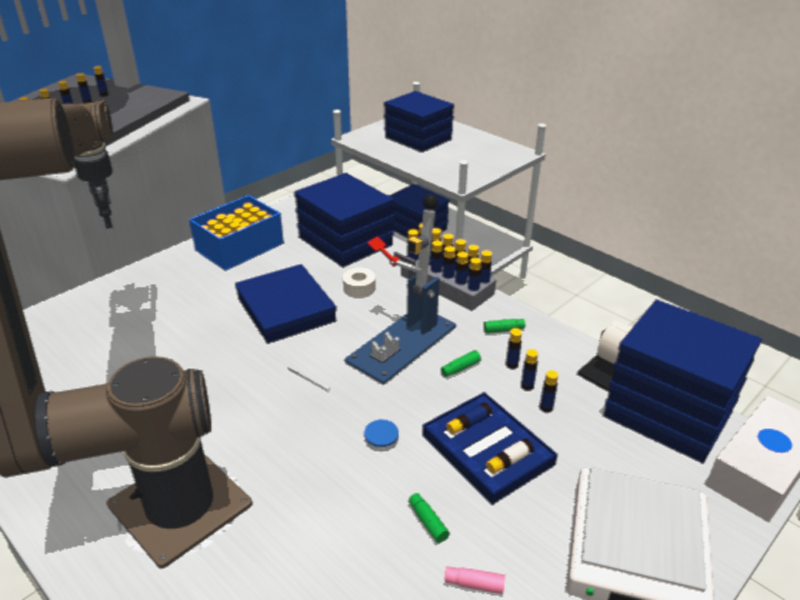

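The top view shows the press at about (395,270), its rests at (396,293) and its knob at (385,223). The tray is at (517,311) with the white bottle in its right lane at (540,312), cap towards the robot. The red paddle is at (342,249). The side view agrees. Next I'll measure coarsely.

```bash
python3 - <<'E'
from h import *
T=cam('top');S=cam('side')
def blob(c,lo,hi,box,name):
    u0,v0,u1,v1=[int(x*.7) for x in box]
    h=cv2.cvtColor(c['color'],cv2.COLOR_BGR2HSV); m=np.zeros(h.shape[:2],np.uint8)
    m[v0:v1,u0:u1]=cv2.inRange(h,lo,hi)[v0:v1,u0:u1]
    n,l,st,ce=cv2.connectedComponentsWithStats(m)
    k=1+np.argmax(st[1:,4]); pts=np.argwhere(l==k)[:,::-1].astype(np.float32)
    r=cv2.minAreaRect(pts); print(name,ce[k].round(1),st[k,4],'rect',np.round(cv2.boxPoints(r),1).tolist()); return ce[k],cv2.boxPoints(r)
Y=((18,120,90),(35,255,255)); W=((0,0,150),(180,60,255)); RD=((0,150,60),(6,255,255)); 
ct,_=blob(T,*Y,(530,318,550,340),'capT'); cs,_=blob(S,*Y,(480,450,505,480),'capS')
lt,_=blob(T,*W,(528,292,552,325),'labT'); ls,_=blob(S,*W,(490,435,535,475),'labS')
p,_=blob(T,*RD,(330,235,362,262),'padT'); q,_=blob(S,*RD,(362,232,390,252),'padS')
K=((0,0,0),(180,255,45)); k,_=blob(T,*K,(374,210,396,229),'knobT'); kk,_=blob(S,*K,(420,190,440,212),'knobS')
for n,a,b in [('cap',ct,cs),('label',lt,ls),('paddle',p,q),('knob',k,kk)]:
    x,e=tri([(T,*a),(S,*b)]); print(n,x.round(4),e)
print('capz',onz(T,*ct,.037+.006),'lab',onz(T,*lt,.045),'paddle',onz(T,*p,.208),'knob',onz(T,*k,.338))
for n,uv in dict(b1=(372,228),b2=(411,224),b3=(419,318),b4=(378,321)).items(): print(n,onz(T,uv[0]*.7,uv[1]*.7,.015).round(3))
for n,uv in dict(t1=(485,277),t2=(559,290),t3=(550,345),t4=(475,332)).items(): print(n,onz(T,uv[0]*.7,uv[1]*.7,.032).round(3))
print('rests',onz(T,396*.7,293*.7,.055))
W_=cams.read_camera('wrist'); w=cam('wrist'); o,d=ray(w,280,210); s=get_state()
from scipy.spatial.transform import Rotation as Ro
R=Ro.from_quat(s['tcp_rot']).as_matrix(); print('wristcam in tool',R.T@(o-s['eef_pos']),R.T@d, w['vfov'],(w['R']@R).round(3))
print('R',R.round(3))
E
```

```text
capT [375.7 229.6] 30 rect [[373.0, 227.0], [378.0, 227.0], [378.0, 232.0], [373.0, 232.0]]
capS [346.4 324.9] 98 rect [[339.20001220703125, 323.3999938964844], [349.20001220703125, 318.3999938964844], [353.20001220703125, 326.3999938964844], [343.20001220703125, 331.3999938964844]]
labT [378.1 216.9] 47 rect [[374.8999938964844, 221.39999389648438], [376.8999938964844, 211.39999389648438], [381.29998779296875, 212.3000030517578], [379.29998779296875, 222.3000030517578]]
labS [361.4 315.2] 151 rect [[352.1000061035156, 314.5], [365.5, 306.8999938964844], [370.70001220703125, 315.8999938964844], [357.29998779296875, 323.5]]
padT [240.8 173.9] 80 rect [[235.0, 170.0], [252.0, 170.0], [252.0, 178.0], [235.0, 178.0]]
padS [263.8 170.8] 69 rect [[258.0, 170.0], [263.0, 165.0], [271.0, 173.0], [266.0, 178.0]]
knobT [269.  155.7] 60 rect [[265.0, 152.0], [273.0, 152.0], [273.0, 159.0], [265.0, 159.0]]
knobS [300.8 141.5] 68 rect [[296.0, 137.0], [305.0, 137.0], [305.0, 145.0], [296.0, 145.0]]
cap [ 0.4498 -0.3676  0.0443] [array([ 0.1, -0.1]), array([-0.1,  0. ])]
label [ 0.5001 -0.3777  0.
[... 157 characters left out ...]
[-0.,  0.]), array([ 0., -0.])]
capz [ 0.44951959 -0.36756132  0.043     ] lab [ 0.49972661 -0.37789286  0.045     ] paddle [0.65666202 0.14834133 0.208     ] knob [0.70188006 0.03767662 0.338     ]
b1 [0.738 0.09  0.015]
b2 [ 0.748 -0.021  0.015]
b3 [ 0.481 -0.041  0.015]
b4 [0.474 0.075 0.015]
t1 [ 0.594 -0.227  0.032]
t2 [ 0.555 -0.434  0.032]
t3 [ 0.402 -0.406  0.032]
t4 [ 0.44  -0.197  0.032]
rests [0.55012682 0.0217739  0.055     ]
wristcam in tool [ 0.07183192  0.00016517 -0.12444105] [-0.27313819 -0.00180993  0.9619731 ] 58.62200283898969 [[ 0.001  1.     0.   ]
 [-0.959  0.001 -0.284]
 [-0.284  0.     0.959]]
R [[-0.931  0.364 -0.   ]
 [ 0.364  0.931 -0.   ]
 [ 0.    -0.001 -1.   ]]
```

Call:
jog_arm(deltas="0.59 -0.94 0 0 0 0.22;0.59 -0.94 0 0 0 0.22;0.59 -0.94 0 0 0 0.22;0.59 -0.94 0 0 0 0.22;0.59 -0.94 0 0 0 0.22;0.59 -0.94 0 0 0 0.22;0.59 -0.94 0 0 0 0.22;0.59 -0.94 0 0 0 0.22;0.59 -0.94 0 0 0 0.22;0.59 -0.94 0 0 0 0.22;0.59 -0.94 0 0 0 0.22;0.59 -0.94 0 0 0 0.22;0.59 -0.94 0 0 0 0.22;0.59 -0.94 0 0 0 0.22;0.59 -0.94 0 0 0 0.22;0.59 -0.94 0 0 0 0.22;0.59 -0.94 0 0 0 0.22;0.59 -0.94 0 0 0 0.22;0.59 -0.94 0 0 0 0.22;0.59 -0.94 0 0 0 0.22")

```text
time: 2.85
eef_pos: [0.4821, 0.252, 0.2505]
tcp_rot: [-0.034, 0.999, 0.0, 0.0]
contact_force: [-0.4, 0.3, -0.7]
opening: 1.0
finger_force: 0.0
```

Call:
jog_arm(deltas="0.1 -0.96 0 0 0 0;0.1 -0.96 0 0 0 0;0.1 -0.96 0 0 0 0;0.1 -0.96 0 0 0 0;0.1 -0.96 0 0 0 0;0.1 -0.96 0 0 0 0;0.1 -0.96 0 0 0 0;0.1 -0.96 0 0 0 0;0.1 -0.96 0 0 0 0;0.1 -0.96 0 0 0 0;0.1 -0.96 0 0 0 0;0.1 -0.96 0 0 0 0;0 0 0 0 0 0;0 0 0 0 0 0")

```text
time: 4.6
eef_pos: [0.5056, 0.0224, 0.2503]
tcp_rot: [-0.033, 0.999, 0.0, -0.0]
contact_force: [0.4, -0.0, -0.6]
opening: 1.003
finger_force: 0.0
```

```bash
python3 - <<'E'
from h import *
c=cam('wrist'); cv2.imwrite('pics/wcr1.png',c['color']); np.savez('wcr1.npz',color=c['color'],K=c['K'],R=c['R'],t=c['t'])
s=get_state(); print(s['time'],s['eef_pos'],s['tcp_rot'],s['qpos'],s['contact_force'])
E
```

```text
4.65 [0.50560043 0.02265155 0.25033842] [-3.37568764e-02  9.99430061e-01  1.63707122e-04  8.14908092e-06] [-1.56088978e-01 -9.17388289e-02  1.98468730e+00  3.42206425e-04
  1.24868998e+00 -1.79452023e+00] [-0.7487589  -0.74843199 -1.17137952]
```

View pics/wcr1.png

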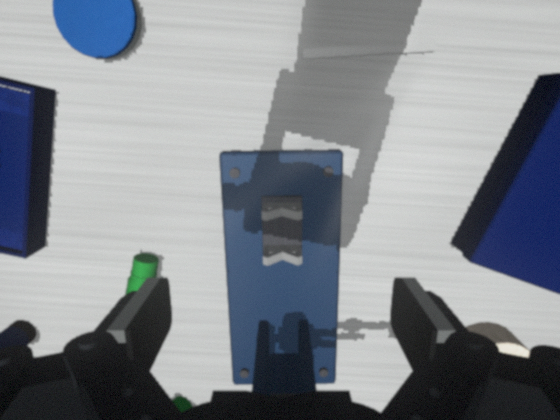

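The wrist view shows the press base with corners at about (220,152), (342,151), (335,383) and (233,383). The V rests are at (263..302, 197..265).

```bash
python3 - <<'E'
from h import *
c=dict(np.load('wcr1.npz')); im=c['color']; print(im[300,235],im[190,230],im[160,280],im[230,265],im[230,290],im[210,282])
h=cv2.cvtColor(im,cv2.COLOR_BGR2HSV)
m=cv2.inRange(h,(100,60,20),(125,210,140)); m[:,:200]=0;m[:,360:]=0;m[:145]=0
# side edges: per-row first/last for rows 165..370
def edge(rows,side):
    P=[]
    for v in rows:
        x=np.where(m[v])[0]
        if len(x): P.append((x[0]-.5 if side==0 else x[-1]+.5,v))
    return np.array(P)
L=edge(range(165,300,3),0);Rr=edge(range(165,300,3),1)
out=[]
for P in (L,Rr):
    f=np.polyfit(P[:,1],P[:,0],1); r=P[:,0]-np.polyval(f,P[:,1]); k=abs(r)<1.5; f=np.polyfit(P[k,1],P[k,0],1)
    print('edge',f,k.sum(),len(k))
    a=onz(c,np.polyval(f,165),165,.015);b=onz(c,np.polyval(f,300),300,.015); out.append((a,b)); print(a.round(4),b.round(4),'yaw',np.arctan2(b[1]-a[1],b[0]-a[0]))
ft=[np.where(m[145:175,u])[0][0]+144.5 for u in range(235,330,8)]; print('front rows',ft)
f=onz(c,281,np.median(ft),.015);print('front',f)
yl=[np.array(o) for o in out]
# rests gray
g=cv2.inRange(h,(0,0,0),(180,60,255)); g[:180]=0;g[280:]=0;g[:,:250]=0;g[:,315:]=0
ys,xs=np.where(g); print('rest bbox',xs.min(),xs.max(),ys.min(),ys.max(),[ (v,np.where(g[v])[0][[0,-1]].tolist()) for v in range(194,270,6) if g[v].any()])
cv2.imwrite('pics/crop.png',cv2.resize(im[180:280,230:330],(600,600),interpolation=cv2.INTER_CUBIC))
E
```

```text
[118  89  68] [86 71 64] [119  95  80] [65 60 58] [63 61 59] [109 109 106]
edge [5.56433904e-02 2.11735266e+02] 45 45
[ 0.4947 -0.036   0.015 ] [ 0.6402 -0.0247  0.015 ] yaw 0.07756042985955304
edge [-2.07946763e-02  3.43225962e+02] 34 45
[0.487  0.0786 0.015 ] [0.6324 0.0919 0.015 ] yaw 0.09169874521016187
front rows [np.float64(151.5), np.float64(151.5), np.float64(151.5), np.float64(151.5), np.float64(151.5), np.float64(151.5), np.float64(151.5), np.float64(151.5), np.float64(151.5), np.float64(151.5), np.float64(151.5), np.float64(151.5)]
front [0.47790627 0.02103559 0.015     ]
rest bbox 261 302 195 265 [(200, [261, 301]), (206, [261, 301]), (212, [261, 302]), (218, [261, 302]), (224, [262, 301]), (230, [263, 301]), (236, [262, 301]), (242, [263, 301]), (248, [263, 301]), (254, [263, 301]), (260, [262, 302])]
```

View pics/crop.png

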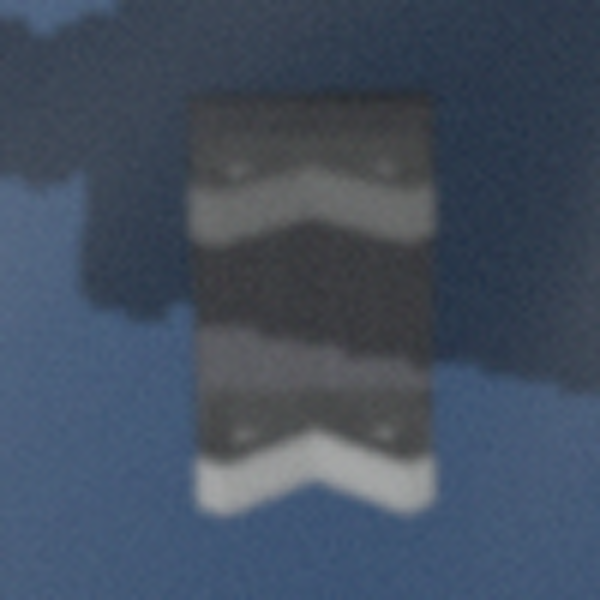

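The crop shows the two V rests, with outer top corners from about (262,211) to (302.5,265.5) in the full image.

```bash
python3 - <<'E'
from h import *
c=dict(np.load('wcr1.npz'))
P=[onz(c,u,v,.054) for u,v in [(262,211.2),(302.7,211.2),(262,221),(302.7,220),(262.5,256.7),(302.5,256.7),(263,265.5),(302.5,265.3)]]
V=[onz(c,230+u/6,180+v/6,.040) for u,v in [(312,165),(316,218),(316,428),(318,482)]]
print(np.round(P,4)); print('mean',np.mean(P,0)); print('V',np.round(V,4),np.mean(V,0)); 
d=V[2]+V[3]-V[0]-V[1]; print('yawV',np.arctan2(d[1],d[0]))
# coarse: two-view triangulation of rear V edge outlines in top
y=.08
for y in(.066,.08,.085):
    e=np.array([np.cos(y),np.sin(y)]); print(y,'origin from knob',np.array([.7015,.0376])-.026*e,'cradle',np.array([.7015,.0376])-.151*e,'from front',np.array([.4779,.021])+.075*e)
E
```

```text
[[0.5271 0.0073 0.054 ]
 [0.5247 0.0436 0.054 ]
 [0.5363 0.0078 0.054 ]
 [0.5329 0.0443 0.054 ]
 [0.5709 0.0101 0.054 ]
 [0.5684 0.0471 0.054 ]
 [0.5797 0.0111 0.054 ]
 [0.577  0.0478 0.054 ]]
mean [0.55210742 0.02737351 0.054     ]
V [[0.5264 0.0252 0.04  ]
 [0.5349 0.0264 0.04  ]
 [0.57   0.0289 0.04  ]
 [0.5793 0.0298 0.04  ]] [0.55262308 0.02757915 0.04      ]
yawV 0.07969938440808857
0.066 origin from knob [0.67555661 0.03588525] cradle [0.55082876 0.02764123] from front [0.55273671 0.02594641]
0.08 origin from knob [0.67558316 0.03552222] cradle [0.55098294 0.02553288] from front [0.55266013 0.0269936 ]
0.085 origin from knob [0.67559387 0.03539266] cradle [0.55104516 0.02478045] from front [0.55262923 0.02736733]
```

Call:
jog_arm(deltas="-0.1 -0.98 0 0 0 -0.15;-0.1 -0.98 0 0 0 -0.15;-0.1 -0.98 0 0 0 -0.15;-0.1 -0.98 0 0 0 -0.15;-0.1 -0.98 0 0 0 -0.15;-0.1 -0.98 0 0 0 -0.15;-0.1 -0.98 0 0 0 -0.15;-0.1 -0.98 0 0 0 -0.15;-0.1 -0.98 0 0 0 -0.15;-0.1 -0.98 0 0 0 -0.15;-0.1 -0.98 0 0 0 -0.15;-0.1 -0.98 0 0 0 -0.15;-0.1 -0.98 0 0 0 -0.15;-0.1 -0.98 0 0 0 -0.15;-0.1 -0.98 0 0 0 -0.15;-0.1 -0.98 0 0 0 -0.15;-0.1 -0.98 0 0 0 -0.15;-0.1 -0.98 0 0 0 -0.15;0 0 0 0 0 0;0 0 0 0 0 0", gripper=0.6)

```text
time: 7.15
eef_pos: [0.4698, -0.3303, 0.2501]
tcp_rot: [0.101, 0.995, 0.0, -0.0]
contact_force: [-0.1, -0.2, -0.3]
opening: 0.604
finger_force: 0.0
```

```bash
python3 - <<'E'
from h import *
c=cam('wrist'); cv2.imwrite('pics/wb1.png',c['color']); np.savez('wb1.npz',color=c['color'],K=c['K'],R=c['R'],t=c['t'])
s=get_state(); print(s['time'],s['eef_pos'],s['tcp_rot'],s['qpos'],s['contact_force'],s['opening'])
E
```

```text
7.2 [ 0.46986895 -0.33008894  0.25023636] [ 1.01005059e-01  9.94885881e-01  2.42719426e-04 -6.10932265e-05] [-7.89163363e-01  6.60101852e-02  1.82880299e+00  3.13712240e-04
  1.24718213e+00 -2.15770431e+00] [-0.43530318  0.49326496  0.10887494] 0.6060185471040908
```

View pics/wb1.png

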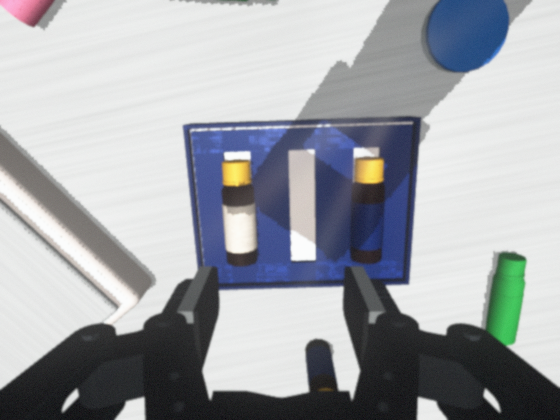

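The wrist view shows the white bottle in the left lane, with its cap at (237,172), label at (240,228) and base at (241,262). The blue bottle is at (368,210).

```bash
python3 - <<'E'
from h import *
c=dict(np.load('wb1.npz')); h=cv2.cvtColor(c['color'],cv2.COLOR_BGR2HSV)
def big(lo,hi,box):
    u0,v0,u1,v1=box; m=np.zeros(h.shape[:2],np.uint8); m[v0:v1,u0:u1]=cv2.inRange(h,lo,hi)[v0:v1,u0:u1]
    n,l,st,ce=cv2.connectedComponentsWithStats(m); k=1+np.argmax(st[1:,4]); print(st[k],ce[k].round(1)); return l==k
lab=big((0,0,120),(60,75,255),(212,195,265,258)); cap=big((15,120,80),(35,255,255),(212,150,262,195))
def mids(m,r):
    return np.array([((lambda x:(x[0]+x[-1])/2)(np.where(m[v])[0]),v) for v in r])
P=np.vstack([mids(lab,range(214,246,2)),mids(cap,range(166,182,2))])
f=np.polyfit(P[:,1],P[:,0],1); print('axis',f,np.abs(P[:,0]-np.polyval(f,P[:,1])).max())
a=onz(c,np.polyval(f,160),160,.037);b=onz(c,np.polyval(f,260),260,.037); e=(b-a)/np.linalg.norm(b-a); print('yaw',np.arctan2(e[1],e[0]),a,b)
uc=lambda v:np.polyval(f,v)
r=np.where(lab.any(1))[0]; 
for q in [(lab)]:
    col=np.where(lab[:,int(round(uc(228)))])[0]; print('label rows',col[0],col[-1]); x0=onz(c,uc(col[0]-.5),col[0]-.5,.052);x1=onz(c,uc(col[-1]+.5),col[-1]+.5,.052); print(x0,x1,(x0+x1)/2,'len',np.linalg.norm(x1-x0))
col=np.where(cap[:,int(round(uc(172)))])[0]; x0=onz(c,uc(col[0]-.5),col[0]-.5,.045);x1=onz(c,uc(col[-1]+.5),col[-1]+.5,.050); print('cap',col[0],col[-1],x0,x1,np.linalg.norm(x1-x0))
E
```

```text
[ 223  204   34   50 1454] [239.7 228.6]
[223 161  28  26 652] [235.8 173.4]
axis [7.06081081e-02 2.23669595e+02] 0.37905405405410875
yaw -0.16633034081965856 [ 0.43915063 -0.36584279  0.037     ] [ 0.53556227 -0.38202851  0.037     ]
label rows 206 253
[ 0.47751486 -0.37035912  0.052     ] [ 0.52307512 -0.37800784  0.052     ] [ 0.50029499 -0.37418348  0.052     ] len 0.04619784418718686
cap 161 186 [ 0.43864703 -0.36473195  0.045     ] [ 0.46079329 -0.36780846  0.05      ] 0.022911166488005837
```

Call:
jog_arm(deltas="0.5 -0.77 0 0 0 0.12;0.5 -0.77 0 0 0 0.12;0.5 -0.77 0 0 0 0.12;0 0 -0.95 0 0 0;0 0 -0.95 0 0 0;0 0 -0.95 0 0 0;0 0 -0.95 0 0 0;0 0 -0.95 0 0 0;0 0 -0.95 0 0 0;0 0 -0.95 0 0 0;0 0 -0.8 0 0 0;0 0 -0.8 0 0 0;0 0 -0.5 0 0 0;0 0 -0.5 0 0 0;0 0 0 0 0 0", gripper=0.52)

```text
time: 9.07
eef_pos: [0.4995, -0.3764, 0.0644]
tcp_rot: [0.083, 0.997, 0.001, -0.001]
contact_force: [0.7, 0.7, 0.5]
opening: 0.519
finger_force: 0.0
```

```bash
python3 - <<'E'
from h import *
c=cam('wrist'); cv2.imwrite('pics/wb2.png',c['color']);np.savez('wb2.npz',color=c['color'],K=c['K'],R=c['R'],t=c['t'])
s=get_state(); print(s['time'],s['eef_pos'],s['tcp_rot'],s['contact_force'],s['opening'])
E
```

```text
9.125 [ 0.4998267  -0.37677436  0.06520452] [ 8.32962297e-02  9.96524828e-01  5.12885993e-05 -5.84778658e-05] [ 0.39480525  0.3200813  -0.11902188] 0.5182773434116267
```

View pics/wb2.png

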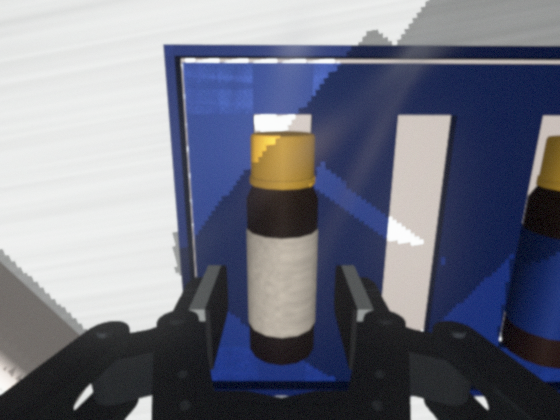

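The bottle sits centred between the fingers (u about 282), with its label at rows 230..333 and the fingertip corners at about (224,266) and (337,266). I'll work out the tip height from those corners.

```bash
python3 - <<'E'
from h import *
from scipy.spatial.transform import Rotation as Ro
c=dict(np.load('wb2.npz')); s=get_state(); R=Ro.from_quat(s['tcp_rot']).as_matrix()
for uv in [(225,266),(336,266),(205,266),(354,266)]:
    o,d=ray(c,*uv); o=R.T@(o-s['eef_pos']); d=R.T@d; print(uv,(o+d*(11e-3-o[0])/d[0]).round(4))
lab=[onz(c,282,v,.052) for v in (230,333)]; print(lab, [R.T@(x-s['eef_pos']) for x in lab])
a=onz(c,282.5,133,.046);b=onz(c,281.5,350,.037); print(np.arctan2(b[1]-a[1],b[0]-a[0]),a,b)
E
```

```text
(225, 266) [ 0.011  -0.0214  0.0112]
(336, 266) [0.011  0.0222 0.0112]
(205, 266) [ 0.011  -0.0293  0.0112]
(354, 266) [0.011  0.0292 0.0112]
[array([ 0.47510332, -0.37164637,  0.052     ]), array([ 0.52033576, -0.37918915,  0.052     ])] [array([0.02522996, 0.00095119, 0.01320777]), array([-0.02062701,  0.00102229,  0.01320204])]
-0.16902127611580012 [ 0.43928737 -0.36545666  0.046     ] [ 0.53946561 -0.38255202  0.037     ]
```

Call:
jog_arm(deltas="-0.1 0.02 -0.4 0 0 0;0 0 -0.4 0 0 0;0 0 -0.4 0 0 0;0 0 0 0 0 0")

```text
time: 9.62
eef_pos: [0.4979, -0.3766, 0.0449]
tcp_rot: [0.083, 0.997, 0.001, -0.001]
contact_force: [-7.5, 6.7, 18.9]
opening: 0.522
finger_force: 9.3
```

Call:
jog_arm(deltas="0 0 0 0 0 0;0 0 0 0 0 0;0 0 0 0 0 0;0 0 0 0 0 0;0 0 0 0 0 0;0 0 0 0 0 0", gripper=0.2, squeeze=25)

```text
time: 10.38
eef_pos: [0.4998, -0.3768, 0.0467]
tcp_rot: [0.083, 0.997, 0.0, 0.001]
contact_force: [-4.6, 8.3, 23.1]
opening: 0.345
finger_force: 29.4
```

Call:
jog_arm(deltas="0 0 0.3 0 0 0;0 0 0.4 0 0 0;0 0 0.5 0 0 0;0 0 0.5 0 0 0;0 0 0.5 0 0 0;0 0 0.5 0 0 0;0 0 0.5 0 0 0;0 0 0.5 0 0 0;0 0 0 0 0 0", squeeze=35)

```text
time: 11.5
eef_pos: [0.4983, -0.3769, 0.1167]
tcp_rot: [0.083, 0.997, -0.001, 0.001]
contact_force: [-0.5, -0.4, -0.6]
opening: 0.334
finger_force: 34.5
```

```bash
python3 - <<'E'
from h import *
c=cam('wrist'); cv2.imwrite('pics/wb3.png',c['color']);np.savez('wb3.npz',color=c['color'],K=c['K'],R=c['R'],t=c['t'])
s=get_state(); print(s['time'],s['eef_pos'],s['tcp_rot'],s['contact_force'],s['opening'])
E
```

```text
11.55 [ 0.498004   -0.37655541  0.11591194] [ 8.32860148e-02  9.96525556e-01 -3.47369060e-04  3.68406407e-04] [-0.15089538 -0.79347052 -0.65998335] 0.3342478941999774
```

View pics/wb3.png

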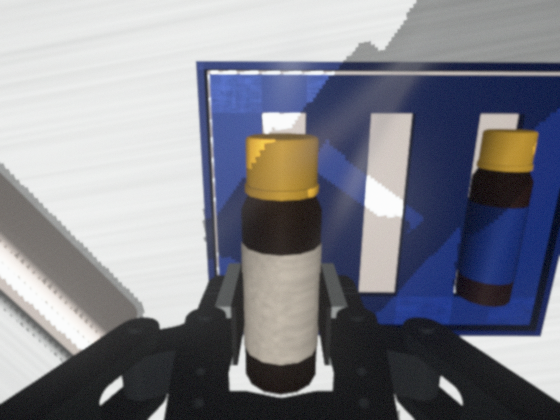

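The bottle is held level. Its label spans u 243..321 and rows 246..360, and the blue bottle is undisturbed. Next I'll work out how the bottle sits in the hand.

```bash
python3 - <<'E'
from h import *
from scipy.spatial.transform import Rotation as Ro
c=dict(np.load('wb3.npz')); s=get_state(); R=Ro.from_quat(s['tcp_rot']).as_matrix(); im=c['color']; h=cv2.cvtColor(im,cv2.COLOR_BGR2HSV)
cap=cv2.inRange(h,(15,100,60),(35,255,255)); cap[:120]=0;cap[210:]=0;cap[:,:235]=0;cap[:,330:]=0
lab=cv2.inRange(h,(0,0,90),(60,80,255)); lab[:225]=0;lab[375:]=0;lab[:,:239]=0;lab[:,324:]=0
def tool(u,v):
    o,d=ray(c,u,v); return R.T@(o-s['eef_pos']),R.T@d
def width(m,v,rad):
    x=np.where(m[v])[0]; o,a=tool(x[0]-.5,v);_,b=tool(x[-1]+.5,v)
    n=(a+b);n/=np.linalg.norm(n); th=np.arccos(a@b)/2
    return (o+n*rad/np.sin(th)).round(4), x[0],x[-1]
# note: rays are oblique to the axis; print axis point estimates with the in-plane angle
for v in (150,160,170,180): print('cap',v,*width(cap,v,.013))
for v in (250,256,262): print('lab',v,*width(lab,v,.015))
for m,n in((cap,'cap'),(lab,'lab')):
    r=np.where(m[:,282])[0]; print(n,r[0],r[-1])
    for zz in (-.004,-.005,-.006): pass
    for v in (r[0]-.5,r[-1]+.5):
        o,d=tool(282,v)
        print([ (k,(o+d*((k-o[2])/d[2])).round(4)[:2].tolist()) for k in ((0.0097-.013) if n=='cap' else (.0097-.015),)])
E
```

```text
cap 150 [0.0547 0.0001 0.0152] 247 316
cap 160 [0.0511 0.0001 0.0142] 247 316
cap 170 [0.0476 0.0001 0.0131] 247 316
cap 180 [0.044  0.0001 0.0121] 247 316
lab 250 [ 0.0177 -0.      0.0077] 242 320
lab 256 [ 0.0155 -0.      0.007 ] 242 320
lab 262 [0.0126 0.0002 0.008 ] 243 320
cap 135 202
[(-0.003299999999999999, [0.0618, 0.0003])]
[(-0.003299999999999999, [0.0394, 0.0003])]
lab 255 365
[(-0.005299999999999999, [0.0213, 0.0003])]
[(-0.005299999999999999, [-0.0242, 0.0004])]
```

Call:
jog_arm(deltas="0 0 1 0 0 0;0.14 1 1 0 0 0.13;0.14 1 1 0 0 0.13;0.14 1 1 0 0 0.13;0.14 1 0 0 0 0.13;0.14 1 0 0 0 0.13;0.14 1 0 0 0 0.13;0.14 1 0 0 0 0.13;0.14 1 0 0 0 0.13;0.14 1 0 0 0 0.13;0.14 1 0 0 0 0.13;0.14 1 0 0 0 0.13;0.14 1 0 0 0 0.13;0.14 1 0 0 0 0.13;0.14 1 0 0 0 0.13;0.14 1 0 0 0 0.13;0.14 1 0 0 0 0.13;0.14 1 0 0 0 0.13;0.14 1 0 0 0 0.13;0.14 1 0 0 0 0.13")

```text
time: 14.05
eef_pos: [0.5512, 0.005, 0.1953]
tcp_rot: [-0.041, 0.999, -0.0, 0.0]
contact_force: [0.2, -0.1, -1.6]
opening: 0.34
finger_force: 34.7
```

Call:
jog_arm(deltas="0.05 0.6 0 0 0 0;0.05 0.6 0 0 0 0;0 0 0 0 0 0;0 0 0 0 0 0")

```text
time: 14.55
eef_pos: [0.553, 0.0273, 0.1953]
tcp_rot: [-0.04, 0.999, -0.0, -0.0]
contact_force: [0.0, -0.3, -1.0]
opening: 0.335
finger_force: 34.7
```

```bash
python3 - <<'E'
from h import *
s=get_state(); q=s['tcp_rot']; print(s['time'],s['eef_pos'],q,'yaw',2*np.arctan2(q[1],q[0]),s['contact_force'],s['opening'])
E
```

```text
14.55 [0.55301316 0.02733887 0.19530078] [-3.99909386e-02  9.99200030e-01 -1.49776964e-04 -4.34924013e-05] yaw 3.221595866053943 [ 0.0486802  -0.30868612 -1.04847632] 0.3350029733487089
```

Call:
jog_arm(deltas="0 0 -0.9 0 0 0;0 0 -0.9 0 0 0;0 0 -0.9 0 0 0;0 0 -0.9 0 0 0;0 0 -0.8 0 0 0;0 0 -0.5 0 0 0;0 0 -0.4 0 0 0;0 0 0 0 0 0;0 0 0 0 0 0")

```text
time: 15.68
eef_pos: [0.5535, 0.0276, 0.0899]
tcp_rot: [-0.04, 0.999, -0.0, 0.001]
contact_force: [0.2, -0.5, -0.0]
opening: 0.336
finger_force: 34.7
```

```bash
python3 - <<'E'
from h import *
c=cam('wrist'); cv2.imwrite('pics/wp1.png',c['color']);np.savez('wp1.npz',color=c['color'],K=c['K'],R=c['R'],t=c['t'])
s=get_state(); print(s['time'],s['eef_pos'],s['tcp_rot'],s['contact_force'],s['opening'])
E
```

```text
15.725 [0.5535925  0.02759117 0.09010807] [-4.01163267e-02  9.99194709e-01 -1.30962772e-04  7.72216884e-04] [-0.64702274 -0.27413879 -0.48561981] 0.33453149236283547
```

View pics/wp1.png

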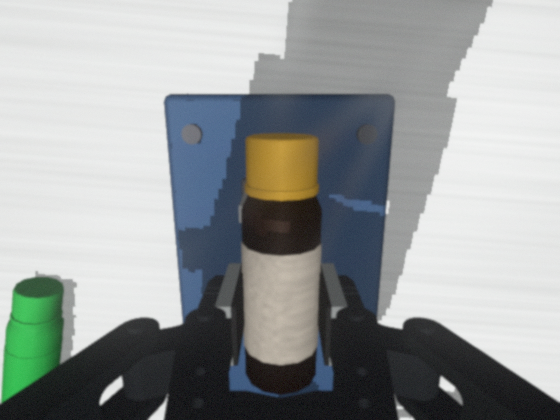

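The bottle is centred over the base at u about 282, with the base's front corners at (166,95) and (394,95). A quick check of the press frame from this view:

```bash
python3 - <<'E'
from h import *
c=dict(np.load('wp1.npz'))
P=[onz(c,u,v,.015) for u,v in [(165,95),(395,95),(392.5,130),(167.5,130),(381,270),(178.5,270)]]
print(np.round(P,4)); m=[(P[i]+P[i+1])/2 for i in (0,2,4)]; print(np.round(m,4)); d=m[2]-m[0]; y=np.arctan2(d[1],d[0]); print('yaw',y,'width',np.linalg.norm(P[0]-P[1]),'cradle',m[0][:2]+.075*np.array([np.cos(.079),np.sin(.079)]))
E
```

```text
[[ 0.4827 -0.0371  0.015 ]
 [ 0.4733  0.0794  0.015 ]
 [ 0.4906  0.081   0.015 ]
 [ 0.5001 -0.0359  0.015 ]
 [ 0.57    0.0875  0.015 ]
 [ 0.5796 -0.03    0.015 ]]
[[0.478  0.0212 0.015 ]
 [0.4954 0.0225 0.015 ]
 [0.5748 0.0288 0.015 ]]
yaw 0.0788024049052636 width 0.1168719516751299 cradle [0.55278202 0.02707143]
```

Call:
jog_arm(deltas="-0.04 -0.02 -0.3 0 0 0;0 0 -0.3 0 0 0;0 0 -0.2 0 0 0;0 0 -0.1 0 0 0;0 0 0 0 0 0")

```text
time: 16.35
eef_pos: [0.5523, 0.0269, 0.0713]
tcp_rot: [-0.04, 0.999, -0.0, -0.0]
contact_force: [-1.0, -1.4, -0.2]
opening: 0.334
finger_force: 34.8
```

Call:
jog_arm(deltas="0 0 -0.06 0 0 0;0 0 -0.05 0 0 0;0 0 0 0 0 0")

```text
time: 16.73
eef_pos: [0.5526, 0.0267, 0.0709]
tcp_rot: [-0.04, 0.999, -0.001, -0.0]
contact_force: [-3.8, -3.6, 9.2]
opening: 0.335
finger_force: 35.7
```

Call:
jog_arm(deltas="0 0 0 0 0 0;0 0 0 0 0 0;0 0 0 0 0 0;0 0 0 0 0 0;0 0 0 0 0 0;0 0 0 0 0 0", gripper=0.55)

```text
time: 17.48
eef_pos: [0.5522, 0.0273, 0.0691]
tcp_rot: [-0.04, 0.999, 0.0, 0.0]
contact_force: [-0.4, -0.3, -0.7]
opening: 0.546
finger_force: 0.0
```

Call:
jog_arm(deltas="0 0 0.3 0 0 0;0 0 0.5 0 0 0;0 0 0.9 0 0 0;0 0 1 0 0 0;0 0 1 0 0 0;0 0 1 0 0 0;0 0 0 0 0 0")

```text
time: 18.35
eef_pos: [0.5539, 0.027, 0.1665]
tcp_rot: [-0.04, 0.999, -0.001, 0.003]
contact_force: [-0.7, -0.2, -0.7]
opening: 0.553
finger_force: 0.0
```

```bash
python3 - <<'E'
from h import *
c=cam('wrist'); cv2.imwrite('pics/wp2.png',c['color']);np.savez('wp2.npz',color=c['color'],K=c['K'],R=c['R'],t=c['t'])
s=get_state(); print(s['time'],s['eef_pos'],s['tcp_rot'],s['contact_force'],s['opening'])
E
```

```text
18.4 [0.5529651  0.02715887 0.16483863] [-4.01313659e-02  9.99193085e-01 -2.86828044e-04  1.60309115e-03] [-0.50802921 -1.05616937 -0.39970363] 0.5508226695997142
```

View pics/wp2.png

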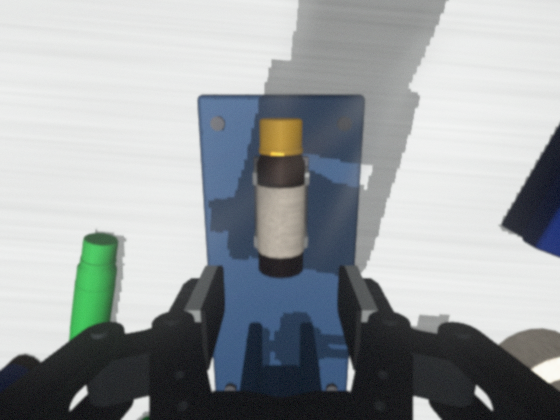

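The bottle lies straight in the rests, with its label at rows 185..257 and its cap at (281,137) towards the front. I'll check the numbers and refine the paddle and knob positions from the side and top cameras.

```bash
python3 - <<'E'
from h import *
c=dict(np.load('wp2.npz')); h=cv2.cvtColor(c['color'],cv2.COLOR_BGR2HSV)
lab=cv2.inRange(h,(0,0,110),(60,80,255)); col=np.where(lab[170:270,281])[0]+170; print(col[0],col[-1])
xs=[np.where(lab[v,255:310])[0][[0,-1]].mean()+255 for v in range(195,240,4)]
a=onz(c,281,col[0]-.5,.076);b=onz(c,281,col[-1]+.5,.076); print('labmid',(a+b)/2,np.linalg.norm(a-b))
y=.079;e=np.array([np.cos(y),np.sin(y),0]);n=np.array([-e[1],e[0],0]); C=np.array([.5527,.0272,.061]); O=C+.125*e-[0,0,.061]
p=onz(c,np.mean(xs),217,.061)-C; print('bottle across',p@n, 'along',((a+b)/2-C)@e)
pad=O-.009*e+n*(.07+.06*np.cos(np.radians(30)))+[0,0,.208]; off=O-.009*e+n*(.07+.06*np.cos(np.radians(36)))+[0,0,.142]
kn=O+.026*e+[0,0,.338]; st=O-.215*e+[0,0,.125]
print('O',O,'pad',pad,'padoff',off,'knob',kn,'knobstop',st)
for nme in('top','side'):
    c=cam(nme); print(nme,'pad',proj(c,pad).round(1),'knob',proj(c,kn).round(1))
    h=cv2.cvtColor(c['color'],cv2.COLOR_BGR2HSV); m=cv2.inRange(h,(0,150,60),(6,255,255)); n_,l,s_,ce=cv2.connectedComponentsWithStats(m)
    print([(s_[i].tolist(),ce[i].round(1)) for i in range(1,n_) if s_[i,4]>30])
E
```

```text
188 258
labmid [0.55257747 0.0270609  0.076     ] 0.04515883497784556
bottle across -0.0006671784318050282 along -0.00013312256071076447
O [0.67731014 0.03706473 0.        ] pad [0.65871327 0.15793561 0.208     ] padoff [0.65898321 0.15452578 0.142     ] knob [0.70322905 0.0391166  0.338     ] knobstop [0.4629807  0.02009739 0.125     ]
top pad [238.2 173.4] knob [268.6 155.3]
[([235, 170, 21, 9, 86], array([241.9, 173.9]))]
side pad [263.9 169.8] knob [300.9 142.2]
[]
```

Call:
jog_arm(deltas="0 0 1 0 0 0;0 0.9 0.75 0 0 0;0 0.9 0.75 0 0 0;0 0.9 0.75 0 0 0;0 0.9 0.75 0 0 0;0 0.9 0.75 0 0 0;0 0.9 0.75 0 0 0;0 0.9 0 0 0 0;0.88 0 0 0 0 0;0.88 0 0 0 0 0;0.88 0 0 0 0 0;0.88 0 0 0 0 0;0.88 0 0 0 0 0;0.88 0 0 0 0 0;0 0 0 0 0 0;0 0 0 0 0 0", gripper=0)

```text
time: 20.5
eef_pos: [0.6571, 0.1536, 0.2724]
tcp_rot: [-0.04, 0.999, -0.0, -0.001]
contact_force: [-0.9, -0.4, -0.2]
opening: 0.001
finger_force: 0.0
```

Call:
jog_arm(deltas="0 0.1 -0.9 0 0 0;0 0 -0.9 0 0 0;0 0 -0.4 0 0 0;0 0 -0.4 0 0 0;0 0 -0.4 0 0 0;0 0 -0.4 0 0 0;0 0 -0.4 0 0 0;0 0 -0.4 0 0 0;0 0 -0.4 0 0 0;0 0 0 0 0 0")

```text
time: 21.75
eef_pos: [0.6571, 0.1549, 0.1796]
tcp_rot: [-0.04, 0.999, -0.0, -0.001]
contact_force: [-0.9, -0.3, -0.5]
opening: 0.001
finger_force: 0.0
```

Call:
jog_arm(deltas="0 0 -0.3 0 0 0;0 0 -0.3 0 0 0;0 0 -0.3 0 0 0;0 0 0 0 0 0")

```text
time: 22.25
eef_pos: [0.6585, 0.1557, 0.1654]
tcp_rot: [-0.04, 0.999, 0.0, 0.001]
contact_force: [-3.4, 0.4, 8.9]
opening: -0.0
finger_force: 3.5
```

Call:
jog_arm(deltas="0 0 -0.15 0 0 0;0 0 0 0 0 0;0 0 0 0 0 0")

```text
time: 22.62
eef_pos: [0.659, 0.156, 0.1649]
tcp_rot: [-0.04, 0.999, 0.0, 0.002]
contact_force: [-4.3, 0.1, 13.7]
opening: -0.002
finger_force: 6.0
```

Call:
jog_arm(deltas="0 0 0.5 0 0 0;0 0 1 0 0 0;0 0 1 0 0 0;0 0 1 0 0 0;0 0 1 0 0 0;0 0 1 0 0 0;0 0 1 0 0 0;0 0 1 0 0 0;0 0 1 0 0 0;0 0 1 0 0 0;0 0 1 0 0 0;0 0 1 0 0 0;0 0 1 0 0 0;0 0 0.6 0 0 0;0 0 0 0 0 0")

```text
time: 24.5
eef_pos: [0.6581, 0.1553, 0.4236]
tcp_rot: [-0.04, 0.999, 0.0, 0.001]
contact_force: [0.4, -0.5, 0.3]
opening: -0.001
finger_force: 0.0
```

```bash
python3 - <<'E'
from h import *
c=cam('side'); cv2.imwrite('pics/s2.png',cv2.resize(c['color'][100:280,200:360],(640,720)[::1] if 0 else (533,600),interpolation=cv2.INTER_CUBIC))
s=get_state(); print(s['time'],s['eef_pos'],s['tcp_rot'],s['qpos'])
E
```

```text
24.55 [0.65784962 0.15523092 0.42224224] [-4.00856556e-02  9.99196243e-01  7.46109478e-06  9.45715481e-05] [ 8.18869960e-02  2.17945441e-01  1.35228852e+00  7.00705910e-06
  1.57116909e+00 -1.56910213e+00]
```

View pics/s2.png

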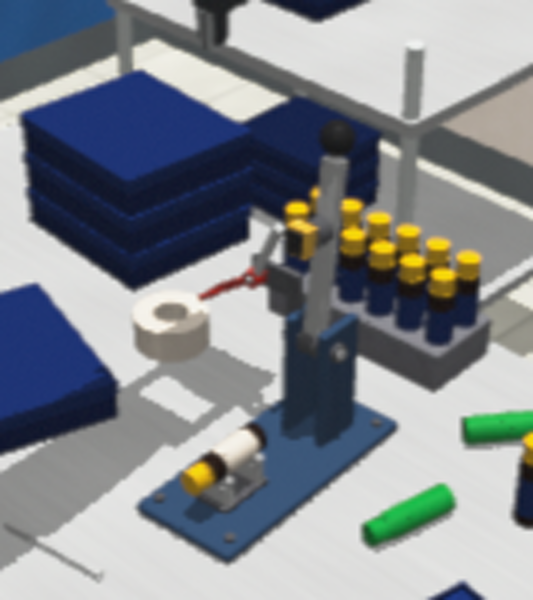

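Call:
jog_arm(deltas="0.3 -0.8 0 0 0 0;0.3 -0.84 0 0 0 0;0.3 -0.84 0 0 0 0;0.33 -0.84 0 0 0 0;0.33 -0.84 0 0 0 0;0.33 -0.84 0 0 0 0;0.34 -0.84 0 0 0 0;0 0 0 0 0 0;0 0 -0.6 0 0 0;0 0 -0.8 0 0 0;0 0 -0.8 0 0 0;0 0 -0.8 0 0 0;0 0 -0.8 0 0 0;0 0 -0.7 0 0 0;0 0 0 0 0 0;0 0 0 0 0 0", gripper=0.9)

```text
time: 26.55
eef_pos: [0.7027, 0.0384, 0.3328]
tcp_rot: [-0.04, 0.999, -0.0, 0.001]
contact_force: [-1.0, 0.2, 0.5]
opening: 0.901
finger_force: 0.0
```

Call:
jog_arm(deltas="0 0 0 0 0 0;0 0 0 0 0 0;0 0 0 0 0 0;0 0 0 0 0 0;0 0 0 0 0 0;0 0 0 0 0 0;0 0 0 0 0 0", gripper=0.15, squeeze=70)

```text
time: 27.42
eef_pos: [0.7027, 0.0386, 0.3331]
tcp_rot: [-0.04, 0.999, 0.0, 0.001]
contact_force: [0.5, 0.8, 5.0]
opening: 0.366
finger_force: 69.1
```

```bash
python3 - <<'E'
from h import *
s=get_state(); print(s['time'],s['eef_pos'],s['contact_force'],s['opening'],s['finger_force'])
# arc plan in units of 20 mm; theta 0 -> 1.69, N rows
y=.079; e=np.array([np.cos(y),np.sin(y)]); a0=np.arctan2(213.4,26)
N=34
t=np.linspace(0,1.693,N+1); ang=np.arctan2(213,26)+t
along=.215*np.cos(ang); z=.215*np.sin(ang)
D=np.c_[np.diff(along)*e[0],np.diff(along)*e[1],np.diff(z)]/.02
for r in D: print(*r.round(2))
E
```

```text
27.425 [0.70268194 0.03855911 0.33308333] [0.5452634  0.77632554 5.023107  ] 0.3663133321894495 69.0778648853302
-0.53 -0.04 0.05
-0.53 -0.04 0.03
-0.53 -0.04 -0.0
-0.53 -0.04 -0.03
-0.53 -0.04 -0.05
-0.53 -0.04 -0.08
-0.52 -0.04 -0.11
-0.52 -0.04 -0.13
-0.51 -0.04 -0.16
-0.5 -0.04 -0.18
-0.49 -0.04 -0.21
-0.48 -0.04 -0.23
-0.47 -0.04 -0.26
-0.45 -0.04 -0.28
-0.44 -0.03 -0.3
-0.42 -0.03 -0.32
-0.41 -0.03 -0.34
-0.39 -0.03 -0.36
-0.37 -0.03 -0.38
-0.35 -0.03 -0.4
-0.33 -0.03 -0.42
-0.31 -0.02 -0.44
-0.29 -0.02 -0.45
-0.27 -0.02 -0.46
-0.24 -0.02 -0.48
-0.22 -0.02 -0.49
-0.19 -0.02 -0.5
-0.17 -0.01 -0.51
-0.14 -0.01 -0.52
-0.12 -0.01 -0.52
-0.09 -0.01 -0.53
-0.07 -0.01 -0.53
-0.04 -0.0 -0.53
-0.01 -0.0 -0.54
```

Call:
jog_arm(deltas="0 0 0 0 0 0;0 0 0 0 0 0;0 0 0 0 0 0;0 0 -0.3 0 0 0;0 0 0 0 0 0", gripper=0.6)

```text
time: 28.05
eef_pos: [0.7021, 0.0384, 0.3248]
tcp_rot: [-0.04, 0.999, 0.0, -0.001]
contact_force: [0.2, -0.3, 0.3]
opening: 0.598
finger_force: 0.0
```

Call:
jog_arm(deltas="0 0 0 0 0 0;0 0 0 0 0 0;0 0 0 0 0 0;0 0 0 0 0 0;0 0 0 0 0 0;0 0 0 0 0 0", gripper=0.15)

```text
time: 28.8
eef_pos: [0.7024, 0.0386, 0.3262]
tcp_rot: [-0.04, 0.999, 0.0, 0.0]
contact_force: [-0.2, 0.8, -0.1]
opening: 0.371
finger_force: 69.1
```

Call:
jog_arm(deltas="-0.53 -0.04 0.05 0 0 0;-0.53 -0.04 0.03 0 0 0;-0.53 -0.04 0 0 0 0;-0.53 -0.04 -0.03 0 0 0;-0.53 -0.04 -0.05 0 0 0;-0.53 -0.04 -0.08 0 0 0;-0.52 -0.04 -0.11 0 0 0;-0.52 -0.04 -0.13 0 0 0;-0.51 -0.04 -0.16 0 0 0;-0.5 -0.04 -0.18 0 0 0;-0.49 -0.04 -0.21 0 0 0;-0.48 -0.04 -0.23 0 0 0;0 0 0 0 0 0")

```text
time: 30.42
eef_pos: [0.5775, 0.0286, 0.3035]
tcp_rot: [-0.04, 0.999, -0.0, -0.001]
contact_force: [3.4, -1.2, 1.1]
opening: 0.369
finger_force: 69.5
```

Tracking the arc well.

Call:
jog_arm(deltas="-0.47 -0.04 -0.26 0 0 0;-0.45 -0.04 -0.28 0 0 0;-0.44 -0.03 -0.3 0 0 0;-0.42 -0.03 -0.32 0 0 0;-0.41 -0.03 -0.34 0 0 0;-0.39 -0.03 -0.36 0 0 0;-0.37 -0.03 -0.38 0 0 0;-0.35 -0.03 -0.4 0 0 0;-0.33 -0.03 -0.42 0 0 0;-0.31 -0.02 -0.44 0 0 0;-0.29 -0.02 -0.45 0 0 0;-0.27 -0.02 -0.46 0 0 0;0 0 0 0 0 0")

```text
time: 32.05
eef_pos: [0.4876, 0.0215, 0.2155]
tcp_rot: [-0.04, 0.999, -0.0, -0.001]
contact_force: [2.5, -3.5, 3.9]
opening: 0.367
finger_force: 70.5
```

Call:
jog_arm(deltas="-0.24 -0.02 -0.48 0 0 0;-0.22 -0.02 -0.49 0 0 0;-0.19 -0.02 -0.5 0 0 0;-0.17 -0.01 -0.51 0 0 0;-0.14 -0.01 -0.52 0 0 0;-0.12 -0.01 -0.52 0 0 0;-0.09 -0.01 -0.53 0 0 0;-0.07 -0.01 -0.53 0 0 0;0 0 0 0 0 0", squeeze=80)

```text
time: 33.17
eef_pos: [0.4657, 0.0196, 0.1349]
tcp_rot: [-0.037, 0.999, 0.001, 0.003]
contact_force: [6.9, -1.8, 3.5]
opening: 0.369
finger_force: 80.0
```

Call:
jog_arm(deltas="-0.04 0 -0.4 0 0 0;-0.02 0 -0.4 0 0 0;0 0 -0.2 0 0 0;0 0 0 0 0 0;0 0 0 0 0 0")

```text
time: 33.8
eef_pos: [0.4654, 0.0197, 0.1165]
tcp_rot: [-0.044, 0.999, -0.001, 0.004]
contact_force: [8.7, 1.5, 7.0]
opening: 0.363
finger_force: 80.6
```

Call:
jog_arm(deltas="0.1 0 -0.15 0 0 0;0 0 -0.15 0 0 0;0 0 0 0 0 0;0 0 0 0 0 0")

```text
time: 34.3
eef_pos: [0.4653, 0.0197, 0.111]
tcp_rot: [-0.044, 0.999, -0.001, 0.0]
contact_force: [-2.4, -0.4, 17.1]
opening: 0.36
finger_force: 81.1
```

Call:
jog_arm(deltas="0 0 -0.15 0 0 0;0 0 0 0 0 0;0 0 0 0 0 0")

```text
time: 34.67
eef_pos: [0.4654, 0.0197, 0.1096]
tcp_rot: [-0.045, 0.999, -0.001, -0.0]
contact_force: [-6.5, 0.1, 25.8]
opening: 0.367
finger_force: 81.7
```

Call:
jog_arm(deltas="0.05 0 -0.05 0 0 0;0 0 0 0 0 0;0 0 0 0 0 0;0 0 0 0 0 0;0 0 0 0 0 0;0 0 0 0 0 0")

```text
time: 35.42
eef_pos: [0.4654, 0.0197, 0.1088]
tcp_rot: [-0.045, 0.999, -0.001, -0.002]
contact_force: [-11.4, 0.3, 31.4]
opening: 0.366
finger_force: 81.9
```

```bash
python3 - <<'E'
from h import *
y=.079;e=np.array([np.cos(y),np.sin(y),0]);O=np.array([.6773,.0371,0]);n=np.array([-e[1],e[0],0])
# side view: cap of the bottle and label in the cradle, compare with the expected pixels
c=cam('side'); h=cv2.cvtColor(c['color'],cv2.COLOR_BGR2HSV)
ex=proj(c,O-.177*e+[0,0,.065]); u,v=ex.astype(int); m=cv2.inRange(h,(15,120,80),(35,255,255)); mm=m[v-12:v+12,u-12:u+12]; ys,xs=np.where(mm)
print('cap expected',ex.round(1),'seen',(xs.mean()+u-12).round(1) if len(xs) else None,(ys.mean()+v-12).round(1) if len(xs) else None,len(xs))
# lever bar: gray edge profile in the side view along the vertical, at 60 mm in front of hinge, right face
for s_ in (.05,.07,.09):
    p=proj(c,O-s_*e-.010*n+[0,0,.125]); col=cv2.cvtColor(c['color'],cv2.COLOR_BGR2GRAY)[int(p[1])-10:int(p[1])+11,int(round(p[0]))]; print(s_,p.round(1),col.tolist())
s=get_state(); print(s['time'],s['eef_pos'],s['contact_force'],s['opening'],s['finger_force'])
E
```

```text
cap expected [258.3 243.6] seen 261.2 241.5 65
0.05 [286.7 211. ] [57, 119, 197, 219, 219, 220, 217, 175, 118, 101, 95, 62, 45, 43, 42, 43, 43, 43, 42, 43, 42]
0.07 [282.7 213.9] [222, 221, 218, 221, 221, 220, 221, 216, 173, 116, 105, 135, 200, 219, 222, 221, 214, 120, 74, 61, 73]
0.09 [278.7 216.7] [223, 221, 222, 221, 221, 221, 221, 216, 167, 114, 113, 160, 208, 220, 202, 150, 134, 98, 86, 84, 84]
35.475 [0.46544422 0.01969371 0.10880951] [-12.65762683  -0.2741403   31.38735823] 0.36660590063815995 81.92812085151672
```

```bash
python3 - <<'E'
from h import *
c=cam('side'); a=cv2.resize(cv2.imread('pics/s2.png'),(160,180),interpolation=cv2.INTER_AREA); b=c['color'][100:280,200:360]
for im in (a,b):
    h=cv2.cvtColor(im,cv2.COLOR_BGR2HSV); g=cv2.inRange(h,(15,120,80),(35,255,255)); w=cv2.inRange(h,(0,0,150),(40,70,255))
    print('---')
    for v in range(124,154): print(v,''.join('G' if g[v,u] else 'w' if w[v,u] else 'k' if im[v,u].max()<60 else 'b' if h[v,u,1]>90 and 95<h[v,u,0]<130 else '.' for u in range(45,95)))
E
```

```text
---
124 .......www.wwwww.....wwww..www....bbbbbbbkkkkkkbbb
125 ........ww.wwwww.....www....w....bbbbbbbbkkkkkbbbb
126 ...........wwww....ww.......w...bbbbbbbbbkkkkbbbbb
127 ............w....www.w.w..www.kk.bbbbbbbbkkbbbbbbb
128 ...............wwwwwwwww.wwww..kk.bbbbbbbbbbbbbbbb
129 ..............w.wwwwwwwwwwwwww..kkbbbbbbbbbbbbbbbb
130 ............www.www.wwwwwwwwwww..k.bbbbbbbbbbbbbbb
131 ..............w..ww..wwwwwwwwwww.kkbbbbbbbbbbbbbbb
132 .........w....w.w..wwwwwwwwwwwww..kbbbbbbbbbbbbbbb
133 ...wwwwwwww...w.w.wwwwwwwwwwwwww..kbbbbbbbbbbbbbbb
134 ..w.wwww..w.w...wwwwwwwwwwwwwwww..bbbbbbbbbbbbbbbb
135 .wwwwwww..w.wwww.w.wwwwwwwwwwww...bbbbbbbbbbbbbbbb
136 .wwww..ww.w.wwww.....wwwwwwwww..w..bbbbbbbbbbbbbbb
137 ..............w..kkk..wwwwww....w..bbbbbbbbbbbbbbb
138 .wwww.www.w..w.GG.kkk..wwww........bbbbbbbbbbbbbbb
139 ww.wwwwwww.wwGGGGG.kkk..w.........bbbbbbbbbbbbbbbb
140 .w...ww...w.GGGGGGGkkkk...........bbbbbbbbbbbbbbbb
141 w....ww....GGGGGGGG.kkk...........bbbbbbbbbbbbbbbb
142 .....w....GGGGGGGGGGkkk............bbbbbbbbbbbbbbb
143 ..........GGGGGGGGGGkk.w...........bbbbbbbbbbbb
[... 1507 characters left out ...]
kkkkGGGGGGkkk...........bbbbbbbbbbbbbbbb
142 .....www..kkk.GGGGG.kkk............bbbbbbbbbbbbbbb
143 ..........kkkGGGGGGGkk.ww..........bbbbbbbbbbbbbbb
144 ..........k.GGGGGGGGk..ww..........bbbbbbbbbbbbbbb
145 ww....b....GGGGGGG.................bbbbbbbbbbbbbbb
146 w...bbbb...GGGGGG................bbbbbbbbbbbbbbbbb
147 ...bbbbbbb.GGGGG................bbbbbbbbbbbbbbbbbb
148 .....bbbbbb..G.................bbbbbbbbbbbbbbbbb..
149 b....bbbbbbb..kk..............bbbbbbbbbbbbbbbbb...
150 bb..bbbbbbbbbbb.k...........bbbbbbbbbbbbbbbbbb..ww
151 bbbbbbbbbbbbbbbbb.k........bbbbbbbbbbbbbbbbbb..www
152 bbbbbbbbbbbbbbbbbbb.......bbbbbbbbbbbbbbbbb....www
153 bbbbbbbbbbbbbbbbbbbbb...bbbbbbbbbbbbbbbbbb...wwwww
```

The bottle has not moved and the stamp is on its label. Only the gripper hides part of the cap. I'll ease the push slightly, then hand in.

Call:
jog_arm(deltas="-0.08 0 0.04 0 0 0;0 0 0 0 0 0;0 0 0 0 0 0")

```text
time: 35.9
eef_pos: [0.4654, 0.0197, 0.1096]
tcp_rot: [-0.044, 0.999, -0.001, 0.001]
contact_force: [-6.6, 1.2, 25.7]
opening: 0.366
finger_force: 81.6
```

```bash
python3 -c "
from plant import ctrl; print(ctrl.sign_off())"
```

```text
the job is handed in; nothing more can be done
None
```

I handed the job in at about 36 s, with no verdict shown: the white-labelled bottle lies in the V rests, cap to the front, the catch is off, and the gripper still holds the lever down by its knob with the stamp on the label.

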